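# Pry the retaining clip off a sample carousel spindle

## Task

Take the blue hooked pick from its rest, put its hook in the eye of the red spring clip and pry the clip out of the groove of the carousel's spindle; do not touch the clip with the gripper while it is on the spindle. Then put the pick back in its rest, hook down, and put the clip in the round steel dish so that it lies on the dish's floor. Leave the bottle and the green lamp where they are.

Things in the scene. Friction and masses are not known exactly. Their poses are not given: they have to be found in the camera images.
- pick_grip (a point): Centre of the pick's blue handle, a bar 100 x 14 x 14 mm along its own x, z up as it lies in the rest. A steel shank of 6 mm diameter goes on along +x at the height of the handle's centre and at x = +85 mm bends straight down (-z), ending 32 mm below the handle's centre. The pick weighs about 50 g. It starts in its rest.
- pick_tip (a point): Round lower end of the pick's hook, 85 mm ahead (+x) of and 32 mm below the handle's centre.
- clip_eye (a point): Centre of the eye of the red clip (about 30 g), half-way up its 8 mm thickness: a 15 x 15 mm hole right through, in a frame 25 mm wide (y) whose outer end lies 13.5 mm from the eye's centre. The clip's -x points from the ring axis out through the eye: drawing the eye that way by 30 mm pulls the clip off. The sprung arms let go at a pull of about 5 to 9 N.
- clip_ring (a point): Centre of the clip's open ring, half-way up its thickness, 24.5 mm from the eye's centre along the clip's +x; on the spindle axis while the clip is on. The arms end 9 mm beyond it (+x). The clip is 32 mm across the arms (y).
- spindle (a point): Axis of the carousel's upright spindle at the height of the turntable's flat top, 60 mm above the table. Above it the spindle has a groove 18 mm in diameter, 10 mm high, where the clip lies on the turntable, then a head 25 mm in diameter, its top 24 mm above the turntable. The turntable is a fixed disc of 98 mm radius on a fixed white housing 210 mm square.
- rest_seat (a point): Where the handle's centre lies in the rest, 52 mm above the table; x is along the handle. The grey fixed rest carries the handle in two open-topped slots 22 mm wide, 10 mm long, 40 mm to either side along x, their floor 45 mm and walls 57 mm above the table; between them is room to grasp. Its base is 120 x 60 x 8 mm.
- dish_in (a point): Centre of the inner floor (4 mm above the table) of the fixed round steel dish, 112 mm inner diameter, its rim 22 mm above the table.
- bottle: Amber bottle with blue cap, 56 mm in diameter, 120 mm tall, origin under its centre. A bystander.
- lamp: Green glowing column lamp, 60 mm in diameter, 127 mm tall, origin under its centre. A bystander.
Not all that is in view belongs to the job. Of the things that look like the part that bears pick_grip, the smallest one is meant.

How it is judged:
By the outcome, as a careful person would: the job done as asked, in the order asked, and still so for the second after the job is handed in, with the robot touching nothing.
It also fails if it takes over 67 s, if anything falls off the work surface, if the arm or the gripper's body presses on something with over 40 N, if the wrist force passes 120 N, or if a joint passes its speed limit or range.

## Robot

A 6-joint arm with a two-finger parallel gripper is mounted at the origin on the work surface. World frame = base frame: x ahead of the robot, y to its left, z up, the work surface at z = 0. Lengths are in mm, angles in rad, forces in N, time in s.
With the tool pointing down it reaches from about 325 to 850 mm from the base axis. Payload 4.4 kg.
Tool frame: the origin (TCP) lies at the very end of the fingers, on their centre line; the grasp point (between the pads) lies 19 mm behind it; z points along the fingers, y is the line along which they close (so a half turn about z gives the same grasp; the last joint's range is limited). The gripper opens to 94 mm and grips with 3 to 60 N. Pads are 16 mm wide; open, the fingers measure 119 mm over their backs; the gripper's body (75 mm by 177 mm) begins 78 mm behind the grasp point.
Start: joints at [-1.454, 0.207, 1.542, -0, 1.393, -0.15], TCP at [151.584, -554.662, 205.447] pointing down, gripper open.
Joint ranges: [-2.73, 2.73], [-0.86, 2.22], [0.23, 2.46], [-1.11, 4.25], [0.08, 2.63], [-2.82, 2.82]. Speed limits (rad/s): [2.79, 2.79, 3.14, 3.14, 3.14, 3.14].

## Interface

Orientations are given as a unit quaternion [w, x, y, z].
In Python, from station import r, cams, models gives the robot as it stands. The module is installed in compiled form; this text tells all that it offers.
- The arm moves only by the tool carry_out, never from a script. Its argument "targets" is a list that holds one entry, the list of rows, each a list of 7 numbers: the shift along the tool's x, y, z in m, then the turn, a rotation vector about the tool's x, y, z in rad, then the closure, from 0 (fully open) to 1 (shut). In form: [[[tx, ty, tz, wx, wy, wz, hand], ...]]. A call has 1 to 8 rows; each row shifts and turns the commanded pose from where the row before left it, along the tool's axes as they then stand; what a row does not reach is not made up. A row lasts 1/10 s, in which the tool goes at most 50 mm and 8.59 degrees, less where a joint would pass 70% of its speed; a pose out of reach is approached as far as the arm can. A call with a gripper value outside its range is refused whole. The fingers move at their own pace and stop on an object; the grip force is fixed at half the most. Time passes only in rows, so rows that do not move let the fingers close. It gives the time, the measured TCP pose, the force, the opening and the grip force at its end, in the units of the state.
- r.read_state(): the state, without advancing time (a new reading comes with each control period).
- cams.camera(name): name is "scene" or "top" or "wrist"; returns a dict with "pixels" (420x560x3 uint8, blue, green, red), "depth" (420x560 float32, mm along the optical axis (not along the pixel's ray), 0 where there is no reading), "fov_y" (degrees; the focal length in pixels is half the picture's height over the tangent of half this angle, whatever the lens; pixels are square), "cx", "cy" (the principal point, pixels), "xyz" and "rotation" of the camera in the world. Camera axes: x right, y up, looking along -z (the intrinsics and any distortion apply to the point x, -y, -z); pixel columns grow to the right and rows downward; lengths in mm; the calibration is good to about 2 mm. A picture is of the moment at which its call begins.
- r.close_job(): hands the job in; it is judged then, once.
Trained networks look in a picture, given as the dict that the camera call returned (one of the last four; its "shot" number tells which), for a name from the list of things; names that differ only in an ending like _2 or _b are one class to them, and where a whole thing is asked for, a point or a joint stands for the part that bears it (a point fixed in the world has none). Each returns a list of dicts, best first, with "score" (0 to 1); they miss things now and then, are a little off and sometimes report something else, mostly with a low value. They report only what shows in the picture. A call takes as long as a camera call. They do not tell look-alikes from the thing itself.
- models.silhouettes(target, picture): "mask" (420x560 bool, what is visible of it) and "extent" ([left, top, right, bottom] in pixels, round what is visible of it).
The state is a dict: "t": time; "joint_positions": joint angles; "joint_vel": joint speeds; "joint_efforts": joint torques, N m; "tool_pos": TCP position; "orientation": TCP orientation; "wrist_force": force on the tool from outside, world axes, zero at the start; "ft_torque": the same for the moment, N m; "width": opening from 0.0 (shut) to 1.0 (fully open); "gripper_force": force on a finger pad.
Only numpy, scipy, OpenCV 4.12 (cv2) and the standard library are available. Lean on these libraries where they do the work, as an engineer would, in place of code of your own. Each camera call takes 0.05 s, during which the arm holds its last target. There are 200 camera calls.

## Working session

There is one attempt and no reset: what is moved stays moved. The work goes in short steps, Python scripts to look and compute and a tool call to move; the robot and the scene stay as the last step left them, time stands still between calls to the robot, and variables do not carry over. Pictures are saved under pics/ and viewed, at most 10 in all, crops included, and the job is handed in when it is done.

Besides the shell and the picture viewer there is one more tool, called after "Call:" as name(argument=value, ...), one argument or row to a line, values as JSON. carry_out: Moves the arm, as the interface text tells. Its arguments: {"type":"object","properties":{"targets":{"type":"array","items":{"type":"array","items":{"type":"array","items":{"type":"number"}}}}},"required":["targets"]}

```bash
mkdir -p pics; cat > h.py <<'E'
import numpy as np, cv2
from station import r, cams, models
def K(p):
    f=210/np.tan(np.radians(p["fov_y"])/2); return f
def R(p):
    q=np.array(p["rotation"],float)
    if q.shape==(3,3): return q
    from scipy.spatial.transform import Rotation as Ro
    return Ro.from_quat([q[1],q[2],q[3],q[0]]).as_matrix()
def cloud(p):
    d=p["depth"]; f=K(p); v,u=np.mgrid[0:420,0:560]
    c=np.stack([(u-p["cx"])/f*d,-(v-p["cy"])/f*d,-d],-1)
    w=c@R(p).T+np.array(p["xyz"]); w[d<=0]=np.nan; return w
E
python3 - <<'E'
from h import *
print(r.read_state())
ims=[]
for n in ["scene","top"]:
    p=cams.camera(n); print(n,{k:v for k,v in p.items() if k not in("pixels","depth")})
    cv2.imwrite(f"pics/{n}0.png",p["pixels"]); w=cloud(p); np.save(n+".npy",w)
    for t in ["pick_grip","clip_eye","spindle","rest_seat","dish_in","bottle","lamp"]:
        try:
            for s in models.silhouettes(t,p)[:4]:
                m=s["mask"]; q=w[m]; print(t,round(s["score"],2),s["extent"],m.sum(),np.nanmedian(q,0).round(),np.nanmin(q,0).round(),np.nanmax(q,0).round())
        except Exception as e: print(t,e)
E
```

```text
{'t': 0.0, 'joint_positions': array([-1.45448783e+00,  2.07375111e-01,  1.54292563e+00, -2.27233242e-05,
        1.39349750e+00, -1.50530707e-01]), 'joint_vel': array([-0.00152429, -0.00125216,  0.00018266,  0.00108726,  0.00080361,
       -0.00097585]), 'joint_efforts': array([ 1.99746373e-04, -3.70870829e+01, -2.81413347e+01,  6.98229298e-02,
        3.62868584e-02, -1.80313154e-04]), 'tool_pos': array([ 151.48943046, -553.86086182,  204.32973302]), 'orientation': array([-1.10282570e-03,  9.91111929e-01,  1.33026041e-01,  7.68943652e-06]), 'wrist_force': array([0.32976699, 0.29995395, 0.18556522]), 'ft_torque': array([-0.00620978, -0.0065789 , -0.04934101]), 'gripper_force': 0.0, 'width': 0.9969247522266304}
scene {'fov_y': 43.196851693740584, 'cx': 279.8532147593641, 'cy': 214.6808499683686, 'xyz': array([1037.2271994 ,  953.97318803, 1105.7357623 ]), 'rotation': array([0.28224224, 0.11752429, 0.35706104, 0.88262947]), 'shot': 1}
pick_grip 0.96 [367.2, 220.8, 439.0, 235.6] 587 [162. 348.  19.] [ 87. 255.  -2.] [251. 400.  29.]
pick_grip 0.74 [341.3, 353.1, 430.5, 373.7] 795 [502. 
[... 1369 characters left out ...]
clip_eye 0.57 [208.2, 181.4, 221.6, 211.3] 119 [490. 312.  58.] [444. 290.  48.] [536. 337.  71.]
spindle 0.68 [281.2, 115.6, 359.5, 191.7] 3979 [626. -29.  58.] [ 509. -168.   -9.] [762.  95.  89.]
spindle 0.58 [210.1, 182.6, 222.9, 211.1] 149 [484. 311.  57.] [441. 287.  -0.] [534. 335.  71.]
rest_seat 0.68 [205.5, 181.0, 233.1, 218.3] 519 [482. 309.   8.] [422. 265.  -4.] [547. 357.  64.]
dish_in 0.83 [385.4, 168.9, 425.3, 206.9] 1076 [ 507. -299.    5.] [ 444. -359.  -12.] [ 565. -235.   30.]
bottle 0.57 [211.5, 108.5, 228.5, 131.2] 309 [737. 288.  82.] [720. 264.   7.] [771. 318. 124.]
lamp 0.65 [386.9, 109.2, 412.4, 138.9] 440 [ 710. -281.  102.] [ 691. -327.   -2.] [ 745. -259.  135.]
```

```bash
python3 - <<'E'
import cv2,numpy as np
s=cv2.imread("pics/scene0.png");t=cv2.imread("pics/top0.png")
a=cv2.resize(s[120:380,90:450],(540,390),interpolation=2)
b=cv2.resize(t[100:240,180:440],(780,420),interpolation=2)
cv2.imwrite("pics/a.png",cv2.resize(s[120:400,80:455],(800,597),interpolation=2));cv2.imwrite("pics/b.png",b)
E
```

```text
(no output)
```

View pics/a.png

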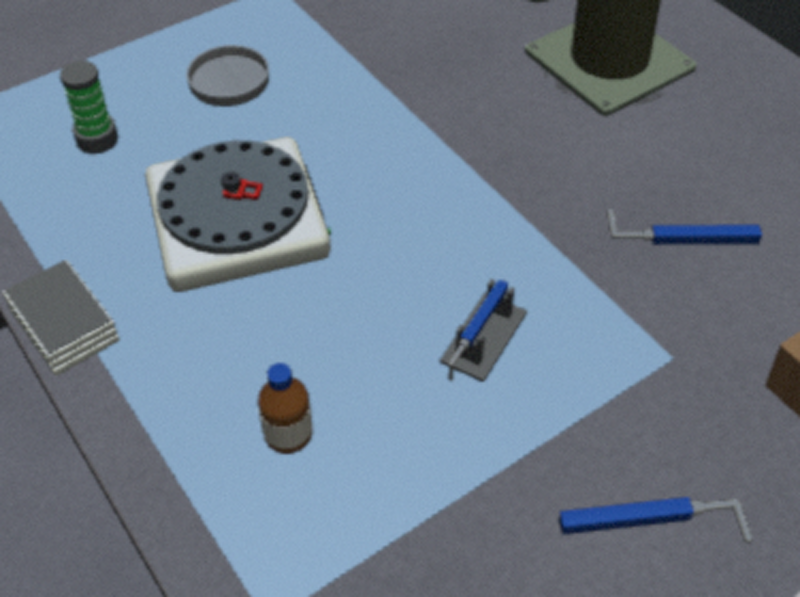

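View pics/b.png

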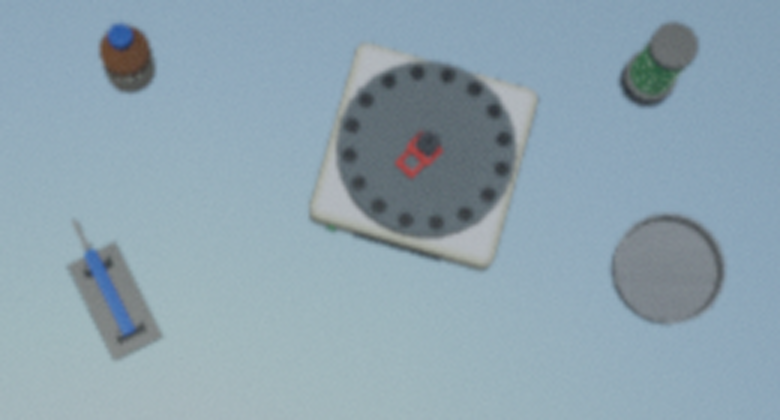

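```bash
cat >> h.py <<'E'
from scipy.spatial.transform import Rotation as Ro
def rot(q): return Ro.from_quat([q[1],q[2],q[3],q[0]])
def down(yaw,pitch=0): # tool z down, tool x at yaw
    return Ro.from_euler('z',yaw)*Ro.from_euler('x',np.pi)*Ro.from_euler('y',pitch)
def cur():
    s=r.read_state(); return np.array(s["tool_pos"]),rot(s["orientation"])
def plan(p1,r1,n=None,step=45,hand=0,start=None):
    p0,r0=start or cur(); p1=np.array(p1,float)
    dr=(r0.inv()*r1).as_rotvec()
    if n is None: n=int(max(np.ceil(np.linalg.norm(p1-p0)/step),np.ceil(np.linalg.norm(dr)/0.145),1))
    p=p0;R_=r0;k=Ro.from_rotvec(np.round(dr/n,3));rows=[]
    for i in range(n):
        t=np.round(R_.inv().apply((p0+(p1-p0)*(i+1)/n-p))/1000,3 if np.linalg.norm(p1-p0)>30*n else 4)
        rows.append([*t.tolist(),*np.round(dr/n,3).tolist(),hand]); p=p+R_.apply(t*1000);R_=R_*k
    print(n,"rows")
    for i in range(0,n,8): print([[[0.0 if x==0 else x for x in q] for q in rows[i:i+8]]])
    return p,R_
E
python3 - <<'E'
from h import *
p=cams.camera("wrist"); P,Q=cur()
print(Q.inv().apply(np.array(p["xyz"])-P), (Q.inv()*Ro.from_matrix(R(p))).as_matrix().round(2), p["fov_y"])
print(Q.as_matrix().round(2), down(.267).as_matrix().round(2))
plan([470,-40,300],down(1.9))
E
```

```text
[  72.78636229    0.24492835 -180.06183083] [[ 0.    0.97  0.25]
 [ 1.   -0.    0.  ]
 [ 0.    0.25 -0.97]] 67.01654220154244
[[ 0.96  0.26  0.  ]
 [ 0.26 -0.96 -0.  ]
 [ 0.    0.   -1.  ]] [[ 0.96  0.26  0.  ]
 [ 0.26 -0.96 -0.  ]
 [ 0.    0.   -1.  ]]
14 rows
[[[0.032, -0.029, -0.007, 0.0, 0.0, -0.117, 0.0], [0.035, -0.026, -0.007, 0.0, 0.0, -0.117, 0.0], [0.037, -0.021, -0.006, 0.0, 0.0, -0.117, 0.0], [0.04, -0.017, -0.007, 0.0, 0.0, -0.117, 0.0], [0.042, -0.012, -0.007, 0.0, 0.0, -0.117, 0.0], [0.042, -0.007, -0.007, 0.0, 0.0, -0.117, 0.0], [0.043, -0.002, -0.006, 0.0, 0.0, -0.117, 0.0], [0.044, 0.003, -0.007, 0.0, 0.0, -0.117, 0.0]]]
[[[0.042, 0.008, -0.007, 0.0, 0.0, -0.117, 0.0], [0.041, 0.012, -0.007, 0.0, 0.0, -0.117, 0.0], [0.04, 0.018, -0.006, 0.0, 0.0, -0.117, 0.0], [0.037, 0.022, -0.007, 0.0, 0.0, -0.117, 0.0], [0.034, 0.027, -0.007, 0.0, 0.0, -0.117, 0.0], [0.031, 0.03, -0.007, 0.0, 0.0, -0.117, 0.0]]]
```

```bash
python3 - <<'E'
from h import *
plan([625,-50,160],down(1.9))
E
```

```text
16 rows
[[[0.037, -0.023, 0.003, 0.0, 0.0, -0.102, 0.0], [0.039, -0.018, 0.003, 0.0, 0.0, -0.102, 0.0], [0.041, -0.015, 0.003, 0.0, 0.0, -0.102, 0.0], [0.041, -0.011, 0.002, 0.0, 0.0, -0.102, 0.0], [0.043, -0.006, 0.003, 0.0, 0.0, -0.102, 0.0], [0.043, -0.001, 0.003, 0.0, 0.0, -0.102, 0.0], [0.044, 0.002, 0.003, 0.0, 0.0, -0.102, 0.0], [0.042, 0.007, 0.003, 0.0, 0.0, -0.102, 0.0]]]
[[[0.042, 0.012, 0.003, 0.0, 0.0, -0.102, 0.0], [0.04, 0.015, 0.002, 0.0, 0.0, -0.102, 0.0], [0.039, 0.02, 0.003, 0.0, 0.0, -0.102, 0.0], [0.036, 0.023, 0.003, 0.0, 0.0, -0.102, 0.0], [0.034, 0.027, 0.003, 0.0, 0.0, -0.102, 0.0], [0.031, 0.03, 0.003, 0.0, 0.0, -0.102, 0.0], [0.028, 0.034, 0.003, 0.0, 0.0, -0.102, 0.0], [0.024, 0.036, 0.002, 0.0, 0.0, -0.102, 0.0]]]
```

Call:
carry_out(
  targets=[
    [[0.037, -0.023, 0.003, 0.0, 0.0, -0.102, 0.0], [0.039, -0.018, 0.003, 0.0, 0.0, -0.102, 0.0], [0.041, -0.015, 0.003, 0.0, 0.0, -0.102, 0.0], [0.041, -0.011, 0.002, 0.0, 0.0, -0.102, 0.0], [0.043, -0.006, 0.003, 0.0, 0.0, -0.102, 0.0], [0.043, -0.001, 0.003, 0.0, 0.0, -0.102, 0.0], [0.044, 0.002, 0.003, 0.0, 0.0, -0.102, 0.0], [0.042, 0.007, 0.003, 0.0, 0.0, -0.102, 0.0]],
  ],
)

```text
t: 1.65
tool_pos: [389.0, -301.0, 182.6]
orientation: [0.0, 0.856, 0.517, 0.0]
wrist_force: [0.1, -0.9, 0.7]
width: 1.003
gripper_force: 0.0
```

Call:
carry_out(
  targets=[
    [[0.042, 0.012, 0.003, 0.0, 0.0, -0.102, 0.0], [0.04, 0.015, 0.002, 0.0, 0.0, -0.102, 0.0], [0.039, 0.02, 0.003, 0.0, 0.0, -0.102, 0.0], [0.036, 0.023, 0.003, 0.0, 0.0, -0.102, 0.0], [0.034, 0.027, 0.003, 0.0, 0.0, -0.102, 0.0], [0.031, 0.03, 0.003, 0.0, 0.0, -0.102, 0.0], [0.028, 0.034, 0.003, 0.0, 0.0, -0.102, 0.0], [0.024, 0.036, 0.002, 0.0, 0.0, -0.102, 0.0]],
  ],
)

```text
t: 2.45
tool_pos: [626.4, -48.0, 160.2]
orientation: [-0.0, 0.58, 0.814, -0.0]
wrist_force: [0.8, -0.8, 0.3]
width: 0.996
gripper_force: 0.0
```

```bash
python3 - <<'E'
from h import *
for _ in range(3): p=cams.camera("wrist")
P,Q=cur(); print(P,Q.as_euler('xyz'),r.read_state()["joint_positions"].round(2))
cv2.imwrite("pics/w1.png",p["pixels"]); w=cloud(p); np.savez("w1.npz",w=w,bgr=p["pixels"])
import pickle; pickle.dump({k:v for k,v in p.items()},open("w1.pkl","wb"))
for t in ["clip_eye"]:
    for s in models.silhouettes(t,p)[:3]:
        print(t,s["score"],s["extent"],np.nanmedian(w[s["mask"]],0))
b=p["pixels"].astype(int); m=(b[...,2]>110)&(b[...,1]<70)&(b[...,0]<70)
print(m.sum(), np.nanmedian(w[m],0))
E
```

```text
[626.25243717 -47.57283408 159.8059086 ] [-3.14106813e+00 -2.42106391e-04  1.90223192e+00] [-0.21  0.36  1.45 -0.    1.34 -0.54]
clip_eye 0.72 [260.3, 152.1, 312.0, 210.3] [621.54826813 -16.841796    68.62755603]
814 [622.40605653 -17.00303166  68.71056673]
```

View pics/w1.png

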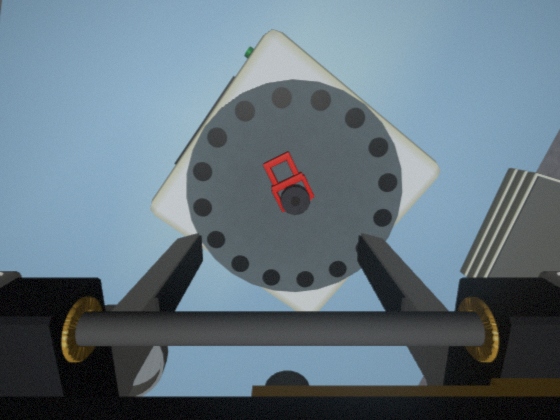

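```bash
cat >> h.py <<'E'
def onplane(p,uv,z):
    uv=np.atleast_2d(uv).astype(float); f=K(p)
    d=np.c_[(uv[:,0]-p["cx"])/f,-(uv[:,1]-p["cy"])/f,-np.ones(len(uv))]@R(p).T
    o=np.array(p["xyz"]); return o+d*((z-o[2])/d[:,2])[:,None]
def red(p):
    b=p["pixels"].astype(int); return ((b[...,2]>90)&(b[...,2]>2.2*b[...,1])&(b[...,2]>2.2*b[...,0])).astype(np.uint8)
E
python3 - <<'E'
from h import *
import pickle
p=pickle.load(open("w1.pkl","rb")); m=red(p)
big=cv2.resize(m*255,None,fx=4,fy=4,interpolation=cv2.INTER_CUBIC); big=(big>127).astype(np.uint8)
cs,h=cv2.findContours(big,cv2.RETR_CCOMP,cv2.CHAIN_APPROX_NONE)
for c,hh in zip(cs,h[0]):
    if cv2.contourArea(c)<300: continue
    rc=cv2.minAreaRect(c); box=(cv2.boxPoints(rc)+.5)/4-.5
    B=onplane(p,box,68); print("hole" if hh[3]>=0 else "outer",cv2.contourArea(c)/16,B.mean(0).round(1),"\n",B.round(1)[:,:2].tolist(), np.degrees(np.arctan2(*(B[1]-B[0])[1::-1])))
g=p["pixels"].sum(2); w=cloud(p)
hd=(w[...,2]>78)&(w[...,2]<92); hd[:170]=0;hd[230:]=0;hd[:,:270]=0;hd[:,330:]=0
v,u=np.nonzero(hd); print("head",hd.sum(),np.nanmean(w[hd],0), onplane(p,[[u.mean(),v.mean()]],84), np.nanmedian(w[hd],0))
# turntable heights
tt=w[100:150,220:260]; print(np.nanmedian(tt[...,2]))
# dark head circle by colour
dk=((g<150)).astype(np.uint8); dk[:185]=0;dk[225:]=0;dk[:,:275]=0;dk[:,315:]=0
n,l,st,ce=cv2.connectedComponentsWithStats(dk); i=1+np.argmax(st[1:,4]); print(st[i],ce[i],onplane(p,[ce[i]],84))
# pick from first images: blue
for n in ["scene","top"]:
    P=cams.camera(n); hsv=cv2.cvtColor(P["pixels"],cv2.COLOR_BGR2HSV)
    mm=((hsv[...,1]>150)&(hsv[...,0]>100)&(hsv[...,0]<130)).astype(np.uint8)
    k,l,st,ce=cv2.connectedComponentsWithStats(mm)
    for j in range(1,k):
        if st[j,4]>60:
            W=onplane(P,np.argwhere(l==j)[:,::-1],58); c=W.mean(0); e=np.linalg.svd(W[:,:2]-c[:2],full_matrices=False)[2][0]; print(n,st[j,4],ce[j].round(),c.round(1),np.degrees(np.arctan2(e[1],e[0])))
    if n=="top":
        s=models.silhouettes("dish_in",P)[0]; v,u=np.nonzero(s["mask"]); print("dish",onplane(P,[[ (u.min()+u.max())/2,(v.min()+v.max())/2]],12))
E
```

```text
outer 1085.75 [626. -21.  68.] 
 [[598.3, -15.6], [620.1, 6.6], [654.0, -25.7], [631.8, -49.2]] 45.53532569123083
hole 320.1875 [619.1 -13.8  68. ] 
 [[607.7, -13.9], [618.9, -2.5], [630.5, -13.6], [619.3, -25.3]] 45.66230225481579
head 685 [636.13253673 -30.22759071  84.33795566] [[636.16607605 -30.27014727  84.        ]] [636.03817617 -30.16687407  84.5043886 ]
60.87374508459618
[282 185  25  10  63] [293.14285714 187.68253968] [[631.34360635 -21.3456268   84.        ]]
scene 93 [ 2. 11.] [  706.5 -1578.2    58. ] 77.98830510229898
scene 2039 [144.  17.] [  225.2 -1175.9    58. ] 61.56421241521766
scene 1412 [10. 88.] [ 857.8 -947.3   58. ] 78.2480018322393
scene 68 [145.  67.] [ 404.6 -792.8   58. ] 76.0879380258582
scene 111 [557. 109.] [-630.2  268.5   58. ] 31.12172033895719
scene 395 [411. 229.] [184.6 378.7  58. ] 145.14301769713143
scene 185 [307. 265.] [486.8 314.3  58. ] 25.46765372102066
scene 100 [211. 296.] [733.3 255.5  58. ] 69.18508149471643
scene 605 [373. 361.] [532.6 608.3  58. ] -28.485099484497603
top 235 [132. 194.] [503.3 579.9  58. ] 151.3310758238438
top 764 [ 30. 376.] [-45.2 876.   58. ] 179.73016517105887
dish [[ 502.30375112 -298.1991657    12.        ]]
```

```bash
python3 - <<'E'
from h import *
plan([514,327,150],down(3.587))
E
```

```text
12 rows
[[[0.033, 0.001, 0.001, 0.0, 0.0, -0.141, 0.0], [0.032, 0.006, 0.001, 0.0, 0.0, -0.141, 0.0], [0.031, 0.011, 0.001, 0.0, 0.0, -0.141, 0.0], [0.029, 0.014, 0.0, 0.0, 0.0, -0.141, 0.0], [0.027, 0.019, 0.001, 0.0, 0.0, -0.141, 0.0], [0.024, 0.022, 0.001, 0.0, 0.0, -0.141, 0.0], [0.021, 0.026, 0.001, 0.0, 0.0, -0.141, 0.0], [0.017, 0.028, 0.001, 0.0, 0.0, -0.141, 0.0]]]
[[[0.013, 0.03, 0.001, 0.0, 0.0, -0.141, 0.0], [0.008, 0.032, 0.001, 0.0, 0.0, -0.141, 0.0], [0.004, 0.032, 0.001, 0.0, 0.0, -0.141, 0.0], [-0.001, 0.033, 0.0, 0.0, 0.0, -0.141, 0.0]]]
```

Call:
carry_out(
  targets=[
    [[0.033, 0.001, 0.001, 0.0, 0.0, -0.141, 0.0], [0.032, 0.006, 0.001, 0.0, 0.0, -0.141, 0.0], [0.031, 0.011, 0.001, 0.0, 0.0, -0.141, 0.0], [0.029, 0.014, 0.0, 0.0, 0.0, -0.141, 0.0], [0.027, 0.019, 0.001, 0.0, 0.0, -0.141, 0.0], [0.024, 0.022, 0.001, 0.0, 0.0, -0.141, 0.0], [0.021, 0.026, 0.001, 0.0, 0.0, -0.141, 0.0], [0.017, 0.028, 0.001, 0.0, 0.0, -0.141, 0.0]],
  ],
)

```text
t: 3.6
tool_pos: [550.7, 201.7, 154.0]
orientation: [0.0, 0.056, 0.998, 0.0]
wrist_force: [0.0, -0.6, 0.8]
width: 0.998
gripper_force: 0.0
```

Call:
carry_out(
  targets=[
    [[0.013, 0.03, 0.001, 0.0, 0.0, -0.141, 0.0], [0.008, 0.032, 0.001, 0.0, 0.0, -0.141, 0.0], [0.004, 0.032, 0.001, 0.0, 0.0, -0.141, 0.0], [-0.001, 0.033, 0.0, 0.0, 0.0, -0.141, 0.0]],
  ],
)

```text
t: 4.0
tool_pos: [514.3, 327.2, 150.8]
orientation: [0.0, -0.224, 0.975, -0.0]
wrist_force: [1.0, -0.2, 0.2]
width: 0.998
gripper_force: 0.0
```

```bash
python3 - <<'E'
from h import *
import pickle
for _ in range(3): p=cams.camera("wrist")
P,Q=cur(); print(P,Q.as_euler('xyz'),r.read_state()["joint_positions"].round(2))
cv2.imwrite("pics/w2.png",p["pixels"]); w=cloud(p); pickle.dump(p,open("w2.pkl","wb"))
hsv=cv2.cvtColor(p["pixels"],cv2.COLOR_BGR2HSV)
mm=((hsv[...,1]>170)&(hsv[...,0]>100)&(hsv[...,0]<130)).astype(np.uint8)
k,l,st,ce=cv2.connectedComponentsWithStats(mm)
for j in range(1,k):
    if st[j,4]>200:
        q=w[l==j]; print(st[j],np.nanmedian(q,0))
        c,_=cv2.findContours((l==j).astype(np.uint8),0,1); B=onplane(p,cv2.boxPoints(cv2.minAreaRect(c[0])),59); print(B.round(1).tolist(),B.mean(0))
        W=onplane(p,np.argwhere(l==j)[:,::-1],59); c=W.mean(0); e=np.linalg.svd(W[:,:2]-c[:2],full_matrices=False)[2][0]; print(c.round(1),np.degrees(np.arctan2(e[1],e[0])))
for s in models.silhouettes("pick_grip",p)[:2]: print(s["score"],s["extent"],np.nanmedian(w[s["mask"]],0))
E
```

```text
[514.11663829 327.90291939 150.81168094] [-3.14131824e+00  3.97218619e-04 -2.69238569e+00] [ 0.43  0.33  1.51 -0.    1.31 -1.59]
[ 268  138   15   91 1008] [501.30757971 319.76061157  59.81966202]
[[463.1, 294.4, 59.0], [458.0, 305.0, 59.0], [529.5, 340.0, 59.0], [535.0, 328.6, 59.0]] [496.37703853 316.99537666  59.        ]
[501.2 319.3  59. ] 27.197358867855797
[504 256  54  23 489] [462.51106044 610.83610408  20.12796101]
[[475.1, 541.7, 59.0], [441.1, 572.2, 59.0], [454.1, 590.3, 59.0], [488.8, 559.6, 59.0]] [464.7853924  565.93247668  59.        ]
[462.3 570.   59. ] -50.13630282266578
0.9 [269.1, 113.6, 285.5, 266.4] [491.41958149 315.4811486   59.57400254]
0.89 [448.5, 252.7, 560.0, 308.1] [461.53612577 611.56033802  14.83390542]
```

View pics/w2.png

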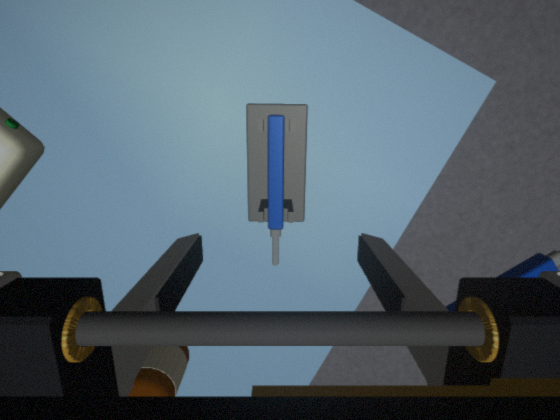

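```bash
python3 - <<'E'
from h import *
import pickle
p=pickle.load(open("w2.pkl","rb"))
b=p["pixels"].astype(int); mm=((b[...,0]>70)&(b[...,0]>1.8*b[...,1])&(b[...,0]>2*b[...,2])); mm[:, :255]=0; mm[:,300:]=0; mm[235:]=0
v,u=np.nonzero(mm); print(v.min(),v.max(),u.min(),u.max(),mm.sum())
e=[]
for lo,hi in((v.min()+3,v.min()+25),(v.max()-25,v.max()-3)):
    s=(v>=lo)&(v<=hi); e.append([u[s].mean(),v[s].mean()])
W=onplane(p,e,59); d=W[1]-W[0]; yaw=np.arctan2(d[1],d[0]); print("yaw",np.degrees(yaw),yaw)
E=onplane(p,[[e[0][0],v.min()-.5],[e[1][0],v.max()+.5]],59); print(E,np.linalg.norm(E[1]-E[0]),E.mean(0))
c=E.mean(0); plan([c[0],c[1],38],down(yaw+np.pi))
E
```

```text
146 228 268 282 392
yaw 27.031723085972136 0.47179257033757593
[[466.72359405 301.14563563  59.        ]
 [532.8277729  334.13495981  59.        ]] 73.87867060506305 [499.77568348 317.64029772  59.        ]
3 rows
[[[0.006, -0.001, 0.038, 0.0, 0.0, -0.008, 0.0], [0.006, 0.0, 0.037, 0.0, 0.0, -0.008, 0.0], [0.005, -0.001, 0.038, 0.0, 0.0, -0.008, 0.0]]]
```

```bash
python3 - <<'E'
from h import *
import pickle
p=pickle.load(open("w2.pkl","rb"))
b=p["pixels"].astype(int); print(b[108:122:2,275].tolist(), b[224:236:2,276].tolist())
mm=(b[...,0]-b[...,2]>70)&(b[...,2]<90)&(b[...,0]-b[...,1]>60); mm[:, :255]=0; mm[:,300:]=0; mm[240:]=0;mm[:100]=0
v,u=np.nonzero(mm); print(v.min(),v.max(),u.min(),u.max(),mm.sum())
e=[]
for lo,hi in((v.min()+3,v.min()+25),(v.max()-25,v.max()-3)):
    s=(v>=lo)&(v<=hi); e.append([u[s].mean(),v[s].mean()])
W=onplane(p,e,59); d=W[1]-W[0]; yaw=np.arctan2(d[1],d[0]); print("yaw",np.degrees(yaw),yaw)
E=onplane(p,[[e[0][0],v.min()-.5],[e[1][0],v.max()+.5]],59); print(E,np.linalg.norm(E[1]-E[0]),E.mean(0))
c=E.mean(0); plan([c[0],c[1],38],down(yaw+np.pi))
E
```

```text
[[111, 115, 112], [110, 113, 109], [111, 114, 109], [97, 94, 86], [139, 81, 50], [164, 100, 61], [162, 95, 56]] [[147, 82, 45], [147, 81, 45], [133, 75, 43], [114, 108, 101], [121, 116, 108], [120, 116, 107]]
117 227 269 282 1389
yaw 25.377742753698328 0.4429251677761682
[[444.51336168 292.90145808  59.        ]
 [531.63441815 334.41360987  59.        ]] 96.50563313209038 [488.07388991 313.65753398  59.        ]
3 rows
[[[0.01, 0.0, 0.038, 0.0, 0.0, 0.002, 0.0], [0.01, 0.0, 0.037, 0.0, 0.0, 0.002, 0.0], [0.01, 0.0, 0.038, 0.0, 0.0, 0.002, 0.0]]]
```

Call:
carry_out(
  targets=[
    [[0.01, 0.0, 0.04, 0.0, 0.0, 0.002, 0.0], [0.01, 0.0, 0.038, 0.0, 0.0, 0.002, 0.0], [0.01, 0.0, 0.03, 0.0, 0.0, 0.002, 0.0], [0.0, 0.0, 0.01, 0.0, 0.0, 0.0, 0.0], [0, 0, 0, 0, 0, 0, 1], [0, 0, 0, 0, 0, 0, 1], [0, 0, 0, 0, 0, 0, 1], [0, 0, 0, 0, 0, 0, 1]],
  ],
)

```text
t: 5.0
tool_pos: [489.4, 315.5, 34.5]
orientation: [0.002, -0.22, 0.976, 0.0]
wrist_force: [-0.1, -0.2, -0.0]
width: 0.697
gripper_force: 0.0
```

Call:
carry_out(
  targets=[
    [[0, 0, 0, 0, 0, 0, 1], [0, 0, 0, 0, 0, 0, 1], [0, 0, 0, 0, 0, 0, 1], [0, 0, 0, 0, 0, 0, 1]],
  ],
)

```text
t: 5.4
tool_pos: [487.4, 314.9, 32.4]
orientation: [-0.0, -0.22, 0.976, -0.0]
wrist_force: [0.2, 0.1, -0.1]
width: 0.357
gripper_force: 0.0
```

Call:
carry_out(
  targets=[
    [[0, 0, 0, 0, 0, 0, 1], [0, 0, 0, 0, 0, 0, 1], [0, 0, 0, 0, 0, 0, 1], [0, 0, 0, 0, 0, 0, 1], [0, 0, 0, 0, 0, 0, 1]],
  ],
)

```text
t: 5.9
tool_pos: [487.4, 314.7, 32.4]
orientation: [-0.0, -0.22, 0.976, -0.0]
wrist_force: [-1.2, -0.4, -0.9]
width: 0.147
gripper_force: 30.0
```

Call:
carry_out(
  targets=[
    [[0, 0, -0.02, 0, 0, 0, 1], [0, 0, -0.04, 0, 0, 0, 1], [0, 0, -0.05, 0, 0, 0, 1], [0, 0, 0, 0, 0, 0, 1]],
  ],
)

```text
t: 6.3
tool_pos: [492.8, 317.4, 150.8]
orientation: [0.008, -0.22, 0.975, 0.002]
wrist_force: [0.1, 0.2, 0.3]
width: 0.148
gripper_force: 30.0
```

```bash
python3 - <<'E'
from h import *
import pickle
P,Q=cur(); print(P,Q.as_euler('xyz'),r.read_state()["width"])
p=cams.camera("wrist");w=cloud(p);cv2.imwrite("pics/w3.png",p["pixels"])
# pick pixels in tool frame
b=p["pixels"].astype(int); mm=(b[...,0]-b[...,2]>60)&(b[...,2]<90)&(b[...,0]-b[...,1]>50); mm[:, :255]=0; mm[:,300:]=0
v,u=np.nonzero(mm); print(v.min(),v.max(),u.min(),u.max())
q=Q.inv().apply(w[mm]-P); ok=np.isfinite(q[:,0]); q=q[ok]
for a in range(-60,70,10):
    s=(q[:,0]>=a)&(q[:,0]<a+10)
    if s.sum()>5: print(a,s.sum(),np.median(q[s],0).round(1))
print(q[:,0].min(),q[:,0].max())
plan([560,48,150],down(np.pi-np.radians(44)),hand=1)
E
```

```text
[492.84797128 317.35779246 150.76306382] [-3.14135624  0.01565676 -2.69823403] 0.14760623582958582
174 346 267 292
-50 20 [-48.2  -0.2 -27.6]
-30 218 [-22.9  -0.2 -27.5]
-20 396 [-15.    0.1 -27.5]
-10 423 [ -5.    0.1 -27.5]
0 445 [  5.2   0.1 -27.5]
10 456 [ 15.1   0.1 -27.5]
20 469 [ 25.    0.1 -27.5]
30 496 [ 35.    0.1 -27.5]
40 479 [ 44.8   0.1 -27.5]
-48.85275770949273 49.31663414013867
9 rows
[[[0.006, -0.03, 0.0, 0.001, 0.001, 0.135, 1], [0.002, -0.031, -0.001, 0.001, 0.001, 0.135, 1], [-0.003, -0.031, 0.0, 0.001, 0.001, 0.135, 1], [-0.006, -0.03, 0.0, 0.001, 0.001, 0.135, 1], [-0.011, -0.029, 0.0, 0.001, 0.001, 0.135, 1], [-0.014, -0.027, -0.001, 0.001, 0.001, 0.135, 1], [-0.018, -0.025, 0.0, 0.001, 0.001, 0.135, 1], [-0.021, -0.022, 0.0, 0.001, 0.001, 0.135, 1]]]
[[[-0.024, -0.02, 0.0, 0.001, 0.001, 0.135, 1]]]
```

View pics/w3.png

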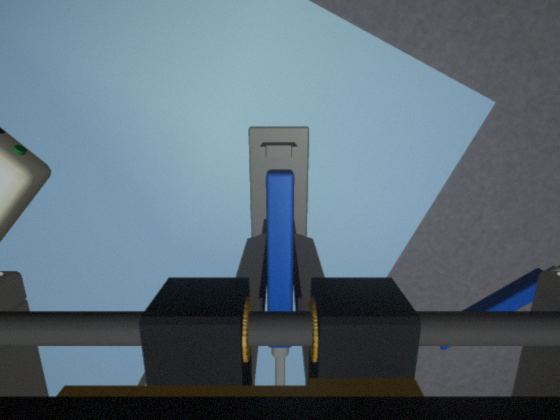

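```bash
python3 - <<'E'
from h import *
for _ in range(3): p=cams.camera("wrist")
P,Q=cur(); print(P,Q.as_euler('xyz'))
plan([557.6,45.5,110],down(np.pi-np.radians(44)),n=11,hand=1)
E
```

```text
[486.24193551 314.24528977 140.90117923] [ 3.14148514e+00 -2.94921558e-03 -2.69840501e+00]
11 rows
[[[0.0046, -0.0249, 0.0028, 0.0, 0.0, 0.11, 1], [0.0019, -0.0252, 0.0028, 0.0, 0.0, 0.11, 1], [-0.001, -0.0252, 0.0029, 0.0, 0.0, 0.11, 1], [-0.0037, -0.025, 0.0028, 0.0, 0.0, 0.11, 1], [-0.0064, -0.0245, 0.0028, 0.0, 0.0, 0.11, 1], [-0.009, -0.0236, 0.0028, 0.0, 0.0, 0.11, 1], [-0.0116, -0.0224, 0.0028, 0.0, 0.0, 0.11, 1], [-0.014, -0.0211, 0.0029, 0.0, 0.0, 0.11, 1]]]
[[[-0.0162, -0.0194, 0.0028, 0.0, 0.0, 0.11, 1], [-0.0183, -0.0175, 0.0028, 0.0, 0.0, 0.11, 1], [-0.02, -0.0153, 0.0028, 0.0, 0.0, 0.11, 1]]]
```

Call:
carry_out(
  targets=[
    [[0.0046, -0.0249, 0.0028, 0.0, 0.0, 0.11, 1], [0.0019, -0.0252, 0.0028, 0.0, 0.0, 0.11, 1], [-0.001, -0.0252, 0.0029, 0.0, 0.0, 0.11, 1], [-0.0037, -0.025, 0.0028, 0.0, 0.0, 0.11, 1], [-0.0064, -0.0245, 0.0028, 0.0, 0.0, 0.11, 1], [-0.009, -0.0236, 0.0028, 0.0, 0.0, 0.11, 1], [-0.0116, -0.0224, 0.0028, 0.0, 0.0, 0.11, 1], [-0.014, -0.0211, 0.0029, 0.0, 0.0, 0.11, 1]],
  ],
)

```text
t: 7.3
tool_pos: [537.5, 118.2, 117.0]
orientation: [-0.003, 0.219, 0.976, -0.001]
wrist_force: [-0.7, -0.4, -1.5]
width: 0.146
gripper_force: 30.0
```

Call:
carry_out(
  targets=[
    [[-0.0162, -0.0194, 0.0028, 0.0, 0.0, 0.11, 1], [-0.0183, -0.0175, 0.0028, 0.0, 0.0, 0.11, 1], [-0.02, -0.0153, 0.0028, 0.0, 0.0, 0.11, 1], [0, 0, 0, 0, 0, 0, 1], [0, 0, 0, 0, 0, 0, 1], [0, 0, 0, 0, 0, 0, 1]],
  ],
)

```text
t: 7.9
tool_pos: [557.8, 47.0, 110.3]
orientation: [-0.001, 0.373, 0.928, -0.0]
wrist_force: [0.4, 0.6, 0.1]
width: 0.144
gripper_force: 30.0
```

```bash
python3 - <<'E'
from h import *
p=cams.camera("scene"); cv2.imwrite("pics/s4.png",cv2.resize(p["pixels"][160:260,150:290],(700,500),interpolation=2))
P,Q=cur(); print(P,Q.as_euler('xyz'),"tip",P+Q.apply([-85,0,11.5]))
plan([557.6,45.5,90],down(np.pi-np.radians(44)),n=3,hand=1)
def proj(X):
    c=(np.array(X)-p["xyz"])@R(p); f=K(p); return p["cx"]+f*c[0]/-c[2],p["cy"]-f*c[1]/-c[2]
print(proj(P+Q.apply([-85,0,11.5])),proj([618.7,-13.5,68]))
E
```

```text
[558.03585476  47.18130347 110.68576642] [-3.1407934e+00 -1.5590732e-03  2.3766449e+00] tip [619.33705672 -11.67528069  99.0532629 ]
3 rows
[[[-0.0003, -0.0005, 0.0069, 0.0, -0.001, 0.001, 1], [-0.0003, -0.0005, 0.0069, 0.0, -0.001, 0.001, 1], [-0.0003, -0.0005, 0.0069, 0.0, -0.001, 0.001, 1]]]
(np.float64(195.60801308195647), np.float64(200.8797008166518)) (np.float64(196.70254611056896), np.float64(208.4713794704932))
```

View pics/s4.png

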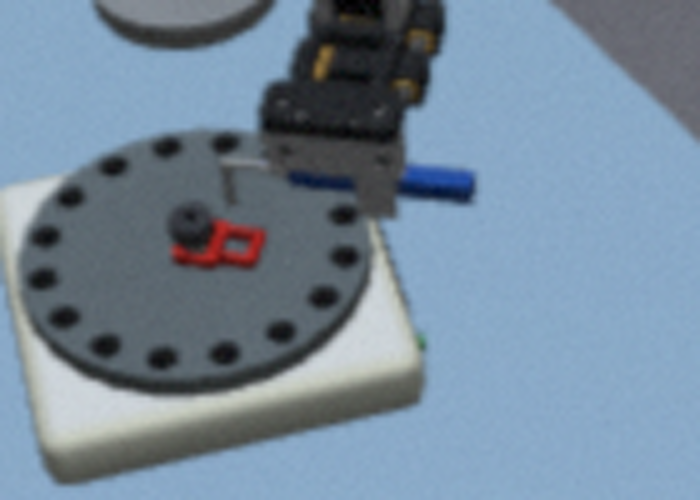

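Call:
carry_out(
  targets=[
    [[0, -0.0015, 0.01, 0, 0, 0, 1], [0, 0, 0.01, 0, 0, 0, 1], [0, 0, 0.008, 0, 0, 0, 1], [0, 0, 0.004, 0, 0, 0, 1], [0, 0, 0.003, 0, 0, 0, 1], [0, 0, 0.0015, 0, 0, 0, 1], [0, 0, 0, 0, 0, 0, 1], [0, 0, 0, 0, 0, 0, 1]],
  ],
)

```text
t: 8.75
tool_pos: [558.2, 45.0, 75.3]
orientation: [0.0, 0.374, 0.927, 0.0]
wrist_force: [-0.3, 0.8, -0.3]
width: 0.146
gripper_force: 30.0
```

```bash
python3 - <<'E'
from h import *
p=cams.camera("scene"); cv2.imwrite("pics/s5.png",cv2.resize(p["pixels"][180:240,160:244],(700,500),interpolation=2))
P,Q=cur(); print(P,Q.as_euler('xyz'),"tip",P+Q.apply([-85,0,11.5]),r.read_state()["wrist_force"])
E
```

```text
[558.2107869   44.9767482   75.33774465] [3.14108088e+00 6.15109520e-04 2.37472750e+00] tip [619.42755346 -14.00381963  63.89003264] [ 0.44184406 -0.12896817 -0.41096529]
```

View pics/s5.png

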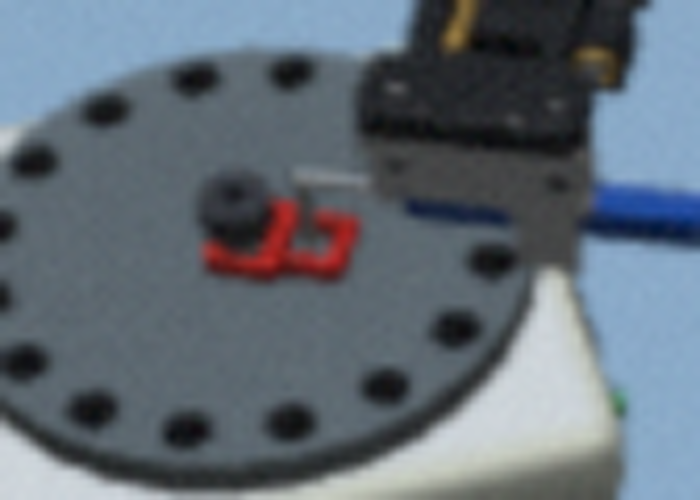

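Call:
carry_out(
  targets=[
    [[0, 0, 0.0015, 0, 0, 0, 1], [0.004, 0, 0, 0, 0, 0, 1], [0.004, 0, 0, 0, 0, 0, 1], [0.004, 0, 0, 0, 0, 0, 1], [0.004, 0, 0, 0, 0, 0, 1], [0.004, 0, 0, 0, 0, 0, 1]],
  ],
)

```text
t: 9.4
tool_pos: [543.0, 59.4, 73.6]
orientation: [-0.0, 0.374, 0.927, 0.0]
wrist_force: [-0.8, 0.1, -0.8]
width: 0.145
gripper_force: 30.0
```

Call:
carry_out(
  targets=[
    [[0.004, 0, 0, 0, 0, 0, 1], [0.004, 0, 0, 0, 0, 0, 1], [0.004, 0, 0, 0, 0, 0, 1], [0.004, 0, 0, 0, 0, 0, 1], [0.003, 0, 0, 0, 0, 0, 1], [0, 0, 0, 0, 0, 0, 1], [0, 0, 0, 0, 0, 0, 1]],
  ],
)

```text
t: 10.1
tool_pos: [529.7, 72.2, 73.5]
orientation: [0.0, 0.374, 0.927, 0.0]
wrist_force: [0.2, 0.7, -0.4]
width: 0.144
gripper_force: 30.0
```

```bash
python3 - <<'E'
from h import *
p=cams.camera("scene"); cv2.imwrite("pics/s6.png",cv2.resize(p["pixels"][180:240,160:244],(700,500),interpolation=2))
P,Q=cur(); print(P,Q.as_euler('xyz'),"tip",P+Q.apply([-85,0,11.5]),r.read_state()["wrist_force"])
E
```

```text
[529.84855056  72.11748114  73.48282248] [3.14151388e+00 6.77389080e-05 2.37477403e+00] tip [591.06008453  13.14053219  61.98858035] [ 0.7443695  -0.35308456 -0.35508323]
```

View pics/s6.png

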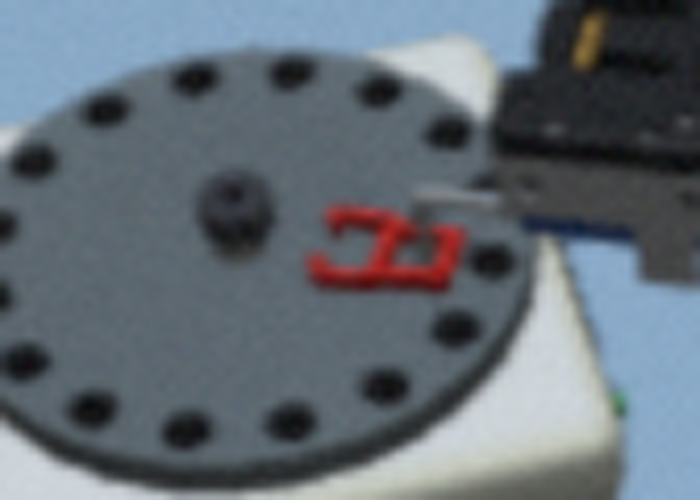

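Call:
carry_out(
  targets=[
    [[-0.003, 0, 0, 0, 0, 0, 1], [0, 0, -0.006, 0, 0, 0, 1], [0, 0, -0.02, 0, 0, 0, 1], [0, 0, -0.03, 0, 0, 0, 1], [0, 0, 0, 0, 0, 0, 1], [0, 0, 0, 0, 0, 0, 1]],
  ],
)

```text
t: 10.75
tool_pos: [532.7, 69.9, 130.2]
orientation: [0.001, 0.374, 0.927, 0.0]
wrist_force: [0.2, 0.3, -0.6]
width: 0.146
gripper_force: 30.0
```

```bash
python3 - <<'E'
from h import *
P,Q=cur(); print(P,Q.as_euler('xyz'))
plan([487.4,314.8,105],down(-2.6984),n=11,hand=1)
E
```

```text
[532.67419299  69.90623809 130.21686603] [3.14013077e+00 1.56653022e-03 2.37459037e+00]
11 rows
[[[0.0184, 0.0132, 0.0023, 0.0, 0.0, -0.11, 1], [0.0169, 0.0151, 0.0023, 0.0, 0.0, -0.11, 1], [0.0151, 0.0169, 0.0022, 0.0, 0.0, -0.11, 1], [0.0131, 0.0184, 0.0023, 0.0, 0.0, -0.11, 1], [0.0111, 0.0197, 0.0023, 0.0, 0.0, -0.11, 1], [0.0088, 0.0209, 0.0023, 0.0, 0.0, -0.11, 1], [0.0065, 0.0217, 0.0023, 0.0, 0.0, -0.11, 1], [0.004, 0.0223, 0.0023, 0.0, 0.0, -0.11, 1]]]
[[[0.0016, 0.0226, 0.0022, 0.0, 0.0, -0.11, 1], [-0.0009, 0.0226, 0.0023, 0.0, 0.0, -0.11, 1], [-0.0034, 0.0224, 0.0023, 0.0, 0.0, -0.11, 1]]]
```

Call:
carry_out(
  targets=[
    [[0.0184, 0.0132, 0.0023, 0.0, 0.0, -0.11, 1], [0.0169, 0.0151, 0.0023, 0.0, 0.0, -0.11, 1], [0.0151, 0.0169, 0.0022, 0.0, 0.0, -0.11, 1], [0.0131, 0.0184, 0.0023, 0.0, 0.0, -0.11, 1], [0.0111, 0.0197, 0.0023, 0.0, 0.0, -0.11, 1], [0.0088, 0.0209, 0.0023, 0.0, 0.0, -0.11, 1], [0.0065, 0.0217, 0.0023, 0.0, 0.0, -0.11, 1], [0.004, 0.0223, 0.0023, 0.0, 0.0, -0.11, 1]],
  ],
)

```text
t: 11.55
tool_pos: [497.3, 248.5, 109.0]
orientation: [-0.002, -0.059, 0.998, -0.0]
wrist_force: [0.8, -1.1, -1.3]
width: 0.146
gripper_force: 30.0
```

Call:
carry_out(
  targets=[
    [[0.0016, 0.0226, 0.0022, 0.0, 0.0, -0.11, 1], [-0.0009, 0.0226, 0.0023, 0.0, 0.0, -0.11, 1], [-0.0034, 0.0224, 0.0023, 0.0, 0.0, -0.11, 1], [0, 0, 0, 0, 0, 0, 1], [0, 0, 0, 0, 0, 0, 1], [0, 0, 0, 0, 0, 0, 1]],
  ],
)

```text
t: 12.15
tool_pos: [486.3, 313.9, 103.5]
orientation: [-0.001, -0.219, 0.976, -0.0]
wrist_force: [-0.5, 0.0, -0.3]
width: 0.145
gripper_force: 30.0
```

```bash
python3 - <<'E'
from h import *
p=cams.camera("wrist");w=cloud(p)
P,Q=cur(); print(P,Q.as_euler('xyz'))
b=p["pixels"].astype(int); mm=(b[...,0]-b[...,2]>60)&(b[...,2]<90)&(b[...,0]-b[...,1]>50); mm[:, :255]=0; mm[:,305:]=0
q=Q.inv().apply(w[mm]-P); q=q[np.isfinite(q[:,0])]
for a in range(-60,70,15):
    s=(q[:,0]>=a)&(q[:,0]<a+15)
    if s.sum()>5: print(a,s.sum(),np.median(q[s],0).round(1))
print(q[:,0].min(),q[:,0].max())
plan([487.4,314.8,32.4],down(-2.6984),n=1,hand=1)
E
```

```text
[486.51596196 313.84185038 103.81870483] [-3.14125523e+00 -1.14336101e-03 -2.70038766e+00]
-60 20 [-48.   -0.  -27.2]
-30 406 [-20.3   0.2 -27.2]
-15 617 [ -7.5  -0.3 -27.2]
0 669 [  7.6   0.2 -27.1]
15 704 [ 22.6   0.2 -27.2]
30 744 [ 37.7   0.2 -27.2]
45 237 [ 47.4   0.2 -27.1]
-48.97315204315059 49.59411660028874
1 rows
[[[-0.001, 0.001, 0.071, 0.0, -0.001, -0.002, 1]]]
```

Call:
carry_out(
  targets=[
    [[-0.001, 0.0005, 0.02, 0, 0, -0.002, 1], [0, 0, 0.025, 0, 0, 0, 1], [0, 0, 0.015, 0, 0, 0, 1], [0, 0, 0.007, 0, 0, 0, 1], [0, 0, 0.004, 0, 0, 0, 1], [0, 0, 0, 0, 0, 0, 1], [0, 0, 0, 0, 0, 0, 1]],
  ],
)

```text
t: 12.9
tool_pos: [488.1, 316.2, 34.3]
orientation: [0.001, -0.221, 0.975, 0.0]
wrist_force: [-0.2, -0.3, -0.6]
width: 0.147
gripper_force: 30.0
```

Call:
carry_out(
  targets=[
    [[0, 0, 0, 0, 0, 0, 0.6], [0, 0, 0, 0, 0, 0, 0.6], [0, 0, 0, 0, 0, 0, 0.6], [0, 0, 0, 0, 0, 0, 0.6], [0, 0, -0.03, 0, 0, 0, 0.6], [0, 0, -0.04, 0, 0, 0, 0.6], [0, 0, -0.03, 0, 0, 0, 0.6], [0, 0, 0, 0, 0, 0, 0.6]],
  ],
)

```text
t: 13.7
tool_pos: [491.1, 317.7, 139.3]
orientation: [0.006, -0.221, 0.975, 0.001]
wrist_force: [-0.8, 0.2, 0.6]
width: 0.406
gripper_force: 0.0
```

```bash
python3 - <<'E'
from h import *
for _ in range(3): p=cams.camera("wrist")
w=cloud(p); cv2.imwrite("pics/w7.png",p["pixels"])
P,Q=cur(); print(P,Q.as_euler('xyz'),r.read_state()["width"])
b=p["pixels"].astype(int); mm=(b[...,0]-b[...,2]>60)&(b[...,2]<90)&(b[...,0]-b[...,1]>50); mm[:, :255]=0; mm[:,305:]=0
q=w[mm]; q=q[np.isfinite(q[:,0])]; print("z",np.percentile(q[:,2],[5,50,95]),np.median(q,0), q.min(0),q.max(0))
# clip via scene
s=cams.camera("scene"); m=red(s); m[:180]=0;m[240:]=0;m[:,:160]=0;m[:,244:]=0
v,u=np.nonzero(m); W=onplane(s,np.c_[u,v],66); print(m.sum(),W.mean(0),W.min(0),W.max(0))
E
```

```text
[486.60100252 315.55114238 132.58360187] [ 3.14155088e+00 -1.34839333e-03 -2.69638938e+00] 0.4011345249323981
z [58.75581116 59.85578287 60.93522317] [485.24456629 315.13858673  59.85578287] [441.75310738 290.10703517  57.49386973] [534.42272861 342.24940775  62.41977578]
80 [597.96531636   4.44828955  66.        ] [578.01180198 -21.99386252  66.        ] [623.61590382  25.68069455  66.        ]
```

```bash
python3 - <<'E'
from h import *
plan([612,-7,145],down(2.3748),hand=0.4)
E
```

```text
9 rows
[[[0.003, -0.038, -0.001, 0.0, 0.0, 0.135, 0.4], [-0.003, -0.039, -0.002, 0.0, 0.0, 0.135, 0.4], [-0.007, -0.037, -0.001, 0.0, 0.0, 0.135, 0.4], [-0.013, -0.037, -0.002, 0.0, 0.0, 0.135, 0.4], [-0.017, -0.034, -0.001, 0.0, 0.0, 0.135, 0.4], [-0.022, -0.032, -0.002, 0.0, 0.0, 0.135, 0.4], [-0.026, -0.028, -0.001, 0.0, 0.0, 0.135, 0.4], [-0.029, -0.025, -0.002, 0.0, 0.0, 0.135, 0.4]]]
[[[-0.033, -0.021, -0.001, 0.0, 0.0, 0.135, 0.4]]]
```

Call:
carry_out(
  targets=[
    [[0.003, -0.038, -0.001, 0.0, 0.0, 0.135, 0.4], [-0.003, -0.039, -0.002, 0.0, 0.0, 0.135, 0.4], [-0.007, -0.037, -0.001, 0.0, 0.0, 0.135, 0.4], [-0.013, -0.037, -0.002, 0.0, 0.0, 0.135, 0.4], [-0.017, -0.034, -0.001, 0.0, 0.0, 0.135, 0.4], [-0.022, -0.032, -0.002, 0.0, 0.0, 0.135, 0.4], [-0.026, -0.028, -0.001, 0.0, 0.0, 0.135, 0.4], [-0.029, -0.025, -0.002, 0.0, 0.0, 0.135, 0.4]],
  ],
)

```text
t: 14.7
tool_pos: [597.9, 28.1, 142.8]
orientation: [-0.002, 0.315, 0.949, -0.0]
wrist_force: [0.5, -0.5, 0.3]
width: 0.6
gripper_force: 0.0
```

Call:
carry_out(
  targets=[
    [[-0.033, -0.021, -0.001, 0.0, 0.0, 0.135, 0.4], [0, 0, 0, 0, 0, 0, 0.4], [0, 0, 0, 0, 0, 0, 0.4]],
  ],
)

```text
t: 15.0
tool_pos: [612.0, -7.5, 144.1]
orientation: [-0.002, 0.376, 0.927, -0.0]
wrist_force: [-0.3, -0.1, 0.4]
width: 0.601
gripper_force: 0.0
```

```bash
python3 - <<'E'
from h import *
for _ in range(2): p=cams.camera("wrist")
P,Q=cur(); print(P,Q.as_euler('xyz'),r.read_state()["width"])
cv2.imwrite("pics/w8.png",p["pixels"]); w=cloud(p); m=red(p); print(np.nanmedian(w[m>0],0))
big=(cv2.resize(m*255,None,fx=4,fy=4,interpolation=cv2.INTER_CUBIC)>127).astype(np.uint8)
cs,h=cv2.findContours(big,cv2.RETR_CCOMP,cv2.CHAIN_APPROX_NONE)
for c,hh in zip(cs,h[0]):
    if cv2.contourArea(c)<300: continue
    B=onplane(p,(cv2.boxPoints(cv2.minAreaRect(c))+.5)/4-.5,68); T=Q.inv().apply(B-P)
    print("hole" if hh[3]>=0 else "outer",B.mean(0).round(1),T.round(1)[:,:2].tolist(),np.degrees(np.arctan2(*(B[1]-B[0])[1::-1])))
    if hh[3]>=0:
        e=B.mean(0); t=e+4*np.array([-.72,.694,0]); plan([t[0],t[1],61.5],down(2.3748),n=3,hand=.4)
E
```

```text
[611.88758907  -5.95990811 144.75312778] [-3.14007884e+00 -2.95401589e-03  2.37322671e+00] 0.5997442428288832
[598.26795727   6.28579537  68.7540286 ]
outer [600.9   3.7  68. ] [[37.7, -15.9], [37.6, 14.7], [-8.8, 15.4], [-8.8, -16.6]] 45.9346392669093
hole [593.9  11.1  68. ] [[16.9, -8.1], [32.1, -8.0], [32.1, 7.7], [16.9, 7.8]] 135.51448701604335
3 rows
[[[0.0095, 0.0, 0.0278, -0.001, -0.001, -0.001, 0.4], [0.0095, -0.0001, 0.0277, -0.001, -0.001, -0.001, 0.4], [0.0096, -0.0001, 0.0278, -0.001, -0.001, -0.001, 0.4]]]
```

Call:
carry_out(
  targets=[
    [[0.0095, 0, 0.025, 0, 0, 0, 0.4], [0.0095, 0, 0.025, 0, 0, 0, 0.4], [0.0095, 0, 0.02, 0, 0, 0, 0.4], [0, 0, 0.008, 0, 0, 0, 0.4], [0, 0, 0.003, 0, 0, 0, 0.4], [0, 0, 0.0015, 0, 0, 0, 0.4], [0, 0, 0, 0, 0, 0, 0.4], [0, 0, 0, 0, 0, 0, 1]],
  ],
)

```text
t: 15.9
tool_pos: [594.0, 12.5, 65.1]
orientation: [0.001, 0.376, 0.927, 0.0]
wrist_force: [-0.0, 0.4, 0.1]
width: 0.544
gripper_force: 0.0
```

Call:
carry_out(
  targets=[
    [[0, 0, 0, 0, 0, 0, 1], [0, 0, 0, 0, 0, 0, 1], [0, 0, 0, 0, 0, 0, 1], [0, 0, 0, 0, 0, 0, 1], [0, 0, 0, 0, 0, 0, 1], [0, 0, 0, 0, 0, 0, 1], [0, 0, 0, 0, 0, 0, 1]],
  ],
)

```text
t: 16.6
tool_pos: [592.9, 12.7, 64.1]
orientation: [0.0, 0.375, 0.927, -0.0]
wrist_force: [0.0, -0.3, 1.2]
width: 0.261
gripper_force: 30.0
```

Call:
carry_out(
  targets=[
    [[0, 0, -0.01, 0, 0, 0, 1], [0, 0, -0.03, 0, 0, 0, 1], [0, 0, -0.04, 0, 0, 0, 1], [0, 0, 0, 0, 0, 0, 1], [0, 0, 0, 0, 0, 0, 1]],
  ],
)

```text
t: 17.1
tool_pos: [593.8, 12.8, 145.7]
orientation: [0.002, 0.375, 0.927, 0.0]
wrist_force: [-0.7, -0.3, -0.1]
width: 0.254
gripper_force: 30.0
```

```bash
python3 - <<'E'
from h import *
p=cams.camera("wrist"); P,Q=cur(); print(P,r.read_state()["width"],r.read_state()["joint_positions"].round(2)); w=cloud(p); m=red(p)>0; q=Q.inv().apply(w[m]-P); print(m.sum(),np.nanmedian(q,0),np.nanmin(q,0),np.nanmax(q,0))
cv2.imwrite("pics/w9.png",p["pixels"])
# dish: refit from top by depth/edges
t=cams.camera("top"); s=models.silhouettes("dish_in",t)
for x in s[:2]:
    c,_=cv2.findContours(x["mask"].astype(np.uint8),0,1); c=max(c,key=cv2.contourArea); (u,v),rad=cv2.minEnclosingCircle(c); print(x["score"],u,v,rad,onplane(t,[[u,v]],20),onplane(t,[[u+rad,v]],20))
plan([502,-298,140],down(1.6),hand=1)
E
```

```text
[592.47966168  12.9497792  143.91524622] 0.25743842478500023 [-0.12  0.3   1.56  0.    1.28 -0.93]
1559 [-10.18911462   0.94076266  -6.48169636] [-36.56618361 -14.58657952 -48.10401372] [10.51027469 16.58562544 -1.57106303]
0.96 402.3888854980469 189.38888549804688 18.958303451538086 [[ 502.93154971 -295.7759718    20.        ]] [[ 501.31735661 -358.22855688   20.        ]]
8 rows
[[[-0.019, -0.036, 0.0, 0.0, 0.0, 0.096, 1], [-0.022, -0.033, 0.001, 0.0, 0.0, 0.096, 1], [-0.026, -0.032, 0.0, 0.0, 0.0, 0.096, 1], [-0.028, -0.029, 0.0, 0.0, 0.0, 0.096, 1], [-0.031, -0.026, 0.0, 0.0, 0.0, 0.096, 1], [-0.034, -0.022, 0.001, 0.0, 0.0, 0.096, 1], [-0.035, -0.02, 0.0, 0.0, 0.0, 0.096, 1], [-0.037, -0.016, 0.0, 0.0, 0.0, 0.096, 1]]]
```

Call:
carry_out(
  targets=[
    [[-0.018, -0.034, 0, 0, 0, 0.096, 1], [-0.021, -0.032, 0.001, 0, 0, 0.096, 1], [-0.025, -0.031, 0, 0, 0, 0.096, 1], [-0.027, -0.028, 0, 0, 0, 0.096, 1], [-0.03, -0.025, 0.01, 0, 0, 0.096, 1], [-0.033, -0.021, 0.01, 0, 0, 0.096, 1], [-0.034, -0.019, 0.01, 0, 0, 0.096, 1], [-0.036, -0.016, 0.01, 0, 0, 0.096, 1]],
  ],
)

```text
t: 18.05
tool_pos: [504.9, -287.5, 100.7]
orientation: [-0.002, 0.697, 0.717, -0.0]
wrist_force: [0.1, -0.4, -0.7]
width: 0.258
gripper_force: 30.0
```

Call:
carry_out(
  targets=[
    [[0, 0, 0, 0, 0, 0, 1], [0, 0, 0, 0, 0, 0, 1], [0, 0, 0, 0, 0, 0, 1]],
  ],
)

```text
t: 18.35
tool_pos: [506.4, -285.7, 102.1]
orientation: [-0.001, 0.695, 0.719, 0.0]
wrist_force: [-0.1, 0.3, -1.3]
width: 0.258
gripper_force: 30.0
```

```bash
python3 - <<'E'
from h import *
p=cams.camera("wrist"); P,Q=cur(); print(P,Q.as_euler('xyz')); cv2.imwrite("pics/w10.png",p["pixels"])
w=cloud(p); m=red(p)>0; q=w[m]; print(np.nanmedian(q,0),np.nanmin(q,0),np.nanmax(q,0))
rim=(w[...,2]>16)&(w[...,2]<27); x=w[rim]; x=x[np.hypot(x[:,0]-502.5,x[:,1]+297)<80]; A=np.c_[2*x[:,:2],np.ones(len(x))]; s=np.linalg.lstsq(A,(x[:,:2]**2).sum(1),rcond=None)[0]; print("rim",len(x),s[:2],np.sqrt(s[2]+s[0]**2+s[1]**2),x.min(0),x.max(0))
plan([502.5,-284,40],down(1.6),hand=1)
E
```

```text
[ 506.7879379  -285.64690647  102.53906806] [-3.14112414e+00 -8.64594500e-04  1.60560029e+00]
[ 506.84679183 -295.03655036  106.67193154] [ 492.15454515 -321.54175976  103.29832949] [ 523.27797025 -273.78163382  140.63513997]
rim 2090 [ 504.33948557 -295.30273958] 58.98879120522494 [ 443.11952961 -357.45182191   16.00827156] [ 565.77706571 -234.46355773   25.04386496]
2 rows
[[[0.001, -0.002, 0.031, 0.0, 0.0, 0.003, 1], [0.001, -0.002, 0.032, 0.0, 0.0, 0.003, 1]]]
```

View pics/w10.png

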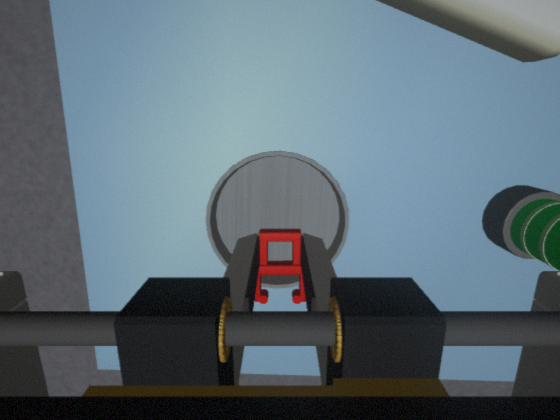

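Call:
carry_out(
  targets=[
    [[0, -0.002, 0.03, 0, 0, 0, 1], [0, 0, 0.03, 0, 0, 0, 1], [0, 0, 0.02, 0, 0, 0, 1], [0, 0, 0.01, 0, 0, 0, 1], [0, 0, 0.004, 0, 0, 0, 1], [0, 0, 0, 0, 0, 0, 1], [0, 0, 0, 0, 0, 0, 1]],
  ],
)

```text
t: 19.1
tool_pos: [505.8, -287.6, 10.2]
orientation: [0.001, 0.695, 0.719, 0.0]
wrist_force: [-0.3, 0.2, -1.0]
width: 0.261
gripper_force: 30.0
```

Call:
carry_out(
  targets=[
    [[0, 0, 0.003, 0, 0, 0, 1], [0, 0, 0, 0, 0, 0, 1], [0, 0, 0, 0, 0, 0, 1]],
  ],
)

```text
t: 19.4
tool_pos: [506.2, -288.1, 7.9]
orientation: [0.002, 0.695, 0.719, 0.0]
wrist_force: [0.5, 1.2, 5.7]
width: 0.257
gripper_force: 30.0
```

Call:
carry_out(
  targets=[
    [[0, 0, 0, 0, 0, 0, 0.55], [0, 0, 0, 0, 0, 0, 0.55], [0, 0, 0, 0, 0, 0, 0.55], [0, 0, 0, 0, 0, 0, 0.55], [0, 0, -0.03, 0, 0, 0, 0.55], [0, 0, -0.05, 0, 0, 0, 0.55], [0, 0, -0.05, 0, 0, 0, 0.55], [0, 0, 0, 0, 0, 0, 0.55]],
  ],
)

```text
t: 20.2
tool_pos: [509.6, -290.9, 144.6]
orientation: [0.008, 0.695, 0.719, 0.001]
wrist_force: [0.8, -0.8, 0.5]
width: 0.452
gripper_force: 0.0
```

```bash
python3 - <<'E'
from h import *
for _ in range(3): p=cams.camera("wrist")
w=cloud(p); m=red(p)>0; q=w[m]; print(np.nanmedian(q,0),np.nanpercentile(q,[3,97],axis=0).round(1).tolist())
s=cams.camera("scene"); cv2.imwrite("pics/s11.png",cv2.resize(s["pixels"][120:400,80:455],(800,597),interpolation=2))
print(r.read_state()["tool_pos"],r.read_state()["width"])
E
```

```text
[ 506.757371   -298.77977444   12.60831582] [[492.2, -320.8, 11.3], [521.8, -276.9, 14.0]]
[ 503.45124853 -286.18418906  134.11091767] 0.4491799459047917
```

View pics/s11.png

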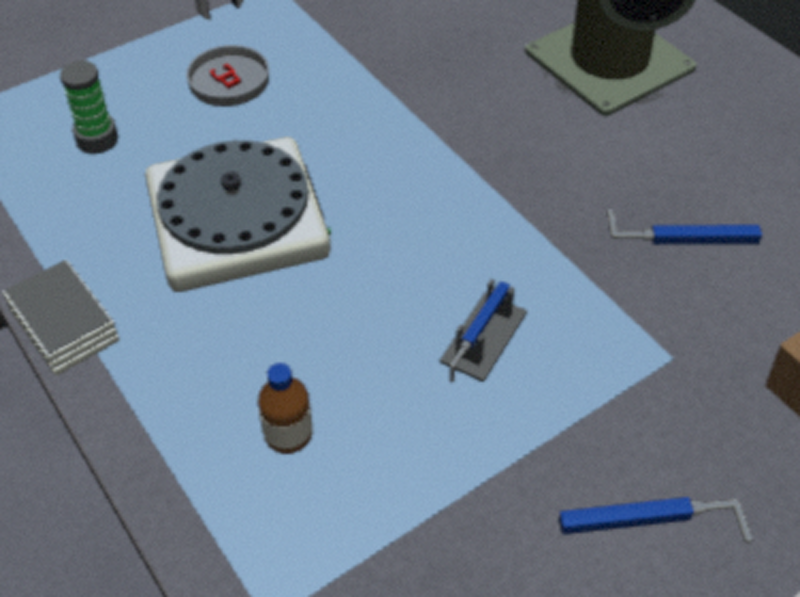

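The clip lies flat in the dish (around pixel 225,75). The pick is back in its rest, hook down (485,315), and the bottle and lamp have not moved.

```bash
python3 -c "
from station import r
print(r.close_job())"
```

```text
the job is handed in; nothing more can be done
None
```

The job is handed in: I pried the clip off with the pick, put the pick back in its rest hook down, and laid the clip flat on the dish floor, with the bottle and lamp untouched, at about 20 s of the 67 s allowed.

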